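# Hook the parts drawer out to its stop

## Task

The small parts drawer has slid back under the clear cover. Take the orange-handled pull hook, drop its bent tip into the drawer's red loop and drag the drawer straight out until you feel it bear firmly against both posts of the adjustable stop, pulling gently and never with a hard jerk (under 20 N), and without the gripper touching the drawer. Then unhook, leave the drawer flush against the posts, and set the hook back down on its handle on the mat, outside the bay and well clear of the drawer; leave the jar, the oiler and the screw box alone.

Things in the scene. Friction and masses are not known exactly. Their poses are not given: they have to be found in the camera images.
- hook: Loose pull hook, 0.16 kg. Squared orange handle 80 (x) x 26 (y) x 36 mm (z), standing on its underside on the mat; origin at the centre of that underside, z up, +x toward the tip. A 6 mm steel shank leaves the handle's front at 26 mm height along +x and bends straight down 135 mm ahead of the origin, hanging 17 mm below the shank. Grasp across the 26 mm.
- hook_tip (a point): Lowest point of the hook's down-bent tip, at (135, 0, 6) mm in the hook's frame; the tip is a 6 mm round bar.
- drawer: Loose blue steel parts drawer, 100 x 84 mm, 34 mm high with a front plate 40 mm high, with tape and bolts in it, 0.5 to 1.1 kg. Origin at the centre of its underside, z up, -x is its front with the red loop. It slides on the bay's floor with 3 mm play each side; dragging it takes 2 to 9 N.
- drawer_face (a point): Bottom middle of the drawer's front face (the face that meets the stop posts), 53 mm in front (-x) of the drawer's origin.
- loop (a point): Centre of the hole in the red pull loop, axes as the drawer's. The loop lies level, a 5 mm round bar 28 mm above the drawer's underside (38 mm above the mat), projecting 25 mm from the drawer's front face; its hole is 20 mm each way, entered from above. Its far bar's centre line is 12.5 mm in front (-x) of this point.
- bay: Fixed grey drawer bay, open at its front (-x), where the drawer comes out. Origin on the mat, z up. Floor 10 mm thick, 98 mm wide (90 inside), x = -170 to +105 mm. Walls 28 mm high and open above to x = -80; behind that 86 mm high under a clear flat cover (underside 86, top 90 mm above the mat). At the start the loop's hole is 45 to 67 mm in under the cover.
- stop: Adjustable stop on the bay's open part: two fixed clamp blocks hold two posts, 36 mm high, 10 thick, 68 mm clear between (hook and loop pass there), with rubber blocks (stop_slide_c2, _c4) facing the drawer. Origin on the bay's floor (10 mm above the mat), midway; axes as the bay's. Both faces are clamped 0 to 30 mm behind it (+x); the setting is not reported: feel for it. Rigid under 25 N.
- nut_jar: Bystander: clear jar with a white lid, 56 mm across, 70 mm tall, loose; origin at the centre of its underside.
- oiler: Bystander: small amber dropper bottle, 34 mm across, 102 mm tall, loose; origin at the centre of its underside.
- screw_box: Bystander: card box 44 x 60 x 38 mm, loose; origin at the centre of its underside.

How it is judged:
On the way, in this order (a step that is already met when the one before it is completed fails the run):
1. the hook's tip is down in the red loop and pulls the drawer (z of hook_tip in the frame of loop below -0.004 m and x of hook_tip in the frame of loop between -0.013 and 0.013 m and y of hook_tip in the frame of loop between -0.013 and 0.013 m and contact force between hook and drawer above 1.5 N), for 0.1 s.
2. the hook, in the loop, pulls the drawer firmly (over 3 N) against the stop posts (z of hook_tip in the frame of loop below -0.004 m and x of hook_tip in the frame of loop between -0.013 and 0.013 m and y of hook_tip in the frame of loop between -0.013 and 0.013 m and x of stop_slide_c2 in the frame of drawer_face between -0.0045 and 0.0015 m and x of stop_slide_c4 in the frame of drawer_face between -0.0045 and 0.0015 m and contact force between drawer and stop above 3 N), for 0.2 s.
At the end, for the whole second after the job is handed in: The drawer's front face lies against the stop posts (each post's rubber face within 3 mm of it), and the hook stands at rest on its handle on the mat (within 3 mm, upright within 0.1 rad), not touching the bay, its tip at least 50 mm from the loop (x of stop_slide_c2 in the frame of drawer_face between -0.0045 and 0.0015 m and x of stop_slide_c4 in the frame of drawer_face between -0.0045 and 0.0015 m and height (world z) of hook between -0.003 and 0.003 m and angle between hook's own z axis and vertical below 0.1 rad and linear speed of each of hook, drawer below 0.02 m/s and contact force between hook and bay below 0.1 N and horizontal distance between hook_tip and loop above 0.05 m).
It fails at once if the hook loads the drawer with more than 20 N (contact force between hook and drawer above 20 N).
It fails at once if the drawer is driven against the stop with more than 20 N (contact force between drawer and stop above 20 N).
It fails at once if the gripper or arm touches the drawer (contact force between any of the fingers, the arm and drawer above 0.5 N).
It fails at once if the drawer is tipped by more than 0.15 rad (angle between drawer's own z axis and vertical above 0.15 rad).
It fails at once if the nut jar, oiler or screw box is shifted by more than 15 mm or tipped by more than 0.3 rad (distance of any of nut_jar, oiler, screw_box from where it was at the start of the episode above 0.015 m or angle between any of nut_jar, oiler, screw_box's own z axis and vertical above 0.3 rad).
It also fails if it takes over 58 s, if anything falls off the work surface, if the arm or the gripper's body presses on something with over 40 N, if the wrist force passes 120 N, or if a joint passes its speed limit or range.

## Robot

A 6-joint arm with a two-finger parallel gripper is mounted at the origin on a cart in front of the work surface, level with it; the furniture and walls round the work are solid. World frame = base frame: x ahead of the robot, y to its left, z up, the work surface at z = 0. Lengths are in m, angles in rad, forces in N, time in s.
With the tool pointing down it reaches from about 0.35 to 0.8 m from the base axis. Payload 7.3 kg.
Tool frame: the origin (TCP) lies between the finger pads; the fingertips stand 25 mm ahead of it and the grasp point (between the pads) lies 6 mm ahead of it (r.tip_extent is the distance from the TCP to the fingertips, in m); z points along the fingers, y is the line along which they close (so a half turn about z gives the same grasp; the last joint's range is limited). The gripper opens to 85 mm and grips with 20 to 120 N. Pads are 22 mm wide; open, the fingers measure 114 mm over their backs; the gripper's body (76 mm by 85 mm) begins 54 mm behind the grasp point. The pads swing forward as they close: fully open they stand 13 mm farther back than shut.
Start: joints at [-1.262, 0.342, 1.524, -0, 1.275, -0.146], TCP at [0.231, -0.472, 0.223] pointing down, gripper open.
Joint ranges: [-2.53, 2.53], [-0.77, 2.02], [0.04, 2.7], [-1, 4.14], [0.28, 2.66], [-3.11, 3.11]. Speed limits (rad/s): [2.57, 2.57, 3.14, 3.14, 3.14, 3.14].

## Interface

Orientations are given as a unit quaternion [x, y, z, w].
In Python, from workcell import r, command_gripper, optics gives the robot as it stands. The module is installed in compiled form; this text tells all that it offers. Calls block until the motion is done:
- r.reach(position, orientation): joint-space move of the TCP to a pose.
- r.move_straight(position, orientation=None, speed=0.15, max_force=None): straight line of the TCP; orientation=None keeps the orientation; speed is the mean speed in m/s. With max_force (N) it stops when the force on the tool has changed by that much, and returns True; else False.
- r.movej(angles): joint-space move.
- command_gripper(opening, force=None): finger opening in m; force is the grip in N (None keeps the last); returns when the fingers have stopped.
- r.hold(seconds).
- r.solve_ik(position, orientation): joint angles nearest the present ones, or None.
- r.read_state(): the state.
- optics.get_image(name): name is "scene" or "side" or "wrist"; returns (picture, depth): 480x640x3 uint8, red, green, blue; 480x640 float32, m along the optical axis (not along the pixel's ray), 0 where there is no reading.
- optics.camera_model(name): a dict with "K" (3x3 intrinsics, pixels), "k1" (the pictures are not rectified: a ray, as slopes to the right and down, at radius r is drawn at 1 + k1 r^2 times it, then the intrinsics apply), "R" (3x3) and "t" (3): a world point X has camera coordinates R X + t; the wrist camera has in their place "tool_from_camera" (4x4, takes a point from camera to tool coordinates, whose origin is the TCP and whose axes are the flange's). Camera axes: x right, y down, z forward; pixel columns grow to the right and rows downward; lengths in m; the calibration is good to about 2 mm. A picture is of the moment at which its call begins: read the wrist's pose just before it. camera_model takes no time and is no camera call.
A pose or a line that the arm cannot do raises r.PlanningError and nothing moves.
- r.finish_job(): hands the job in; it is judged then, once.
The state is a dict: "time_s": time; "joint_positions": joint angles; "dq": joint speeds; "tau": joint torques, N m; "eef_pos": TCP position; "eef_rot": TCP orientation; "contact_force": force on the tool from outside, world axes, zero at the start; "torque": the same for the moment, N m; "grip_width": finger opening in m; "grip_force": force on a finger pad.
Only numpy, scipy, OpenCV 4.12 (cv2) and the standard library are available. Lean on these libraries where they do the work, as an engineer would, in place of code of your own. Each camera call takes 0.05 s, during which the arm holds its last target. There are 200 camera calls.

## Working session

There is one attempt and no reset: what is moved stays moved. The work goes in short steps, each a Python script; the robot and the scene stay as the last script left them, time stands still between calls to the robot, and variables do not carry over. Pictures are saved under pics/ and viewed, at most 10 in all, crops included, and the job is handed in when it is done.

```bash
mkdir -p pics; cat > h.py <<'E'
import numpy as np, cv2
from workcell import r, command_gripper, optics
from scipy.spatial.transform import Rotation as Ro
def ray(m,u,v):
    K=np.array(m["K"]);x=np.array([(u-K[0,2])/K[0,0],(v-K[1,2])/K[1,1]]);s=x.copy()
    for _ in range(20): s=x/(1+m["k1"]*(s@s))
    return np.array([s[0],s[1],1.])
def pose(name,st=None):
    m=optics.camera_model(name)
    if "R" in m: R=np.array(m["R"]);t=np.array(m["t"]);return m,R.T,-R.T@t
    T=np.array(m["tool_from_camera"]);Rt=Ro.from_quat(st["eef_rot"]).as_matrix()
    return m,Rt@T[:3,:3],Rt@T[:3,3]+np.array(st["eef_pos"])
def atz(P,u,v,z):
    m,R,c=P;d=R@ray(m,u,v);return c+d*(z-c[2])/d[2]
def atd(P,u,v,d):
    m,R,c=P;return c+R@ray(m,u,v)*d
E
python3 - <<'E'
from h import *
for n in("scene","side"):
    im,d=optics.get_image(n);cv2.imwrite(f"pics/{n}0.png",im[:,:,::-1]);np.save(f"pics/{n}0.npy",d)
    m,R,c=pose(n);print(n,c,R[:,2],m["K"][0][0],m["k1"])
print(r.read_state())
E
```

```text
scene [-0.09741129 -0.86863296  0.53487052] [ 0.55228476  0.71994083 -0.42031744] 508.3338257750609 -0.11002612064640752
side [0.15292032 0.66094492 0.6734498 ] [ 0.41790314 -0.68788331 -0.59344209] 450.4486987585169 -0.0129834178529686
{'time_s': 0.1, 'joint_positions': array([-1.26198792e+00,  3.42640483e-01,  1.52492821e+00,  1.74410349e-05,
        1.27538937e+00, -1.45979715e-01]), 'dq': array([ 0.00061287,  0.00053538, -0.00277368,  0.00138646, -0.00052924,
       -0.00062191]), 'tau': array([ 1.90381354e-03, -4.34447694e+01, -2.46489269e+01, -1.93902315e-04,
        4.66808662e-03,  2.31591386e-07]), 'eef_pos': array([ 0.23053925, -0.4712649 ,  0.22219964]), 'eef_rot': array([ 9.74257530e-01,  2.25436908e-01, -4.72069818e-05, -6.81119485e-04]), 'contact_force': array([ 0.45658107, -0.12474251, -1.36596272]), 'torque': array([-0.00758173, -0.06141855, -0.00673162]), 'grip_force': 0.0, 'grip_width': 0.08533510993208486}
```

View pics/scene0.png

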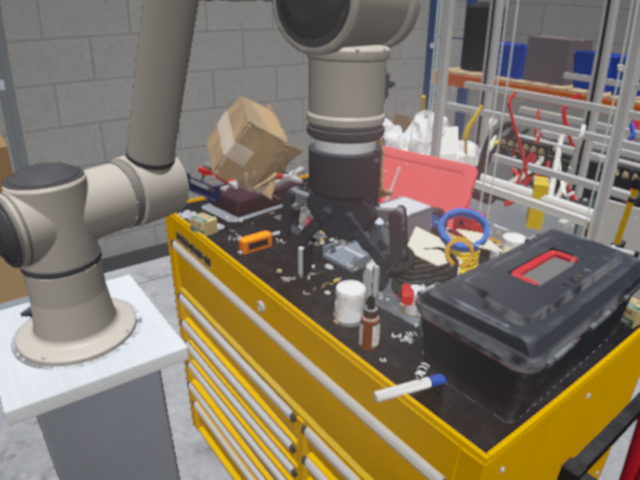

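View pics/side0.png

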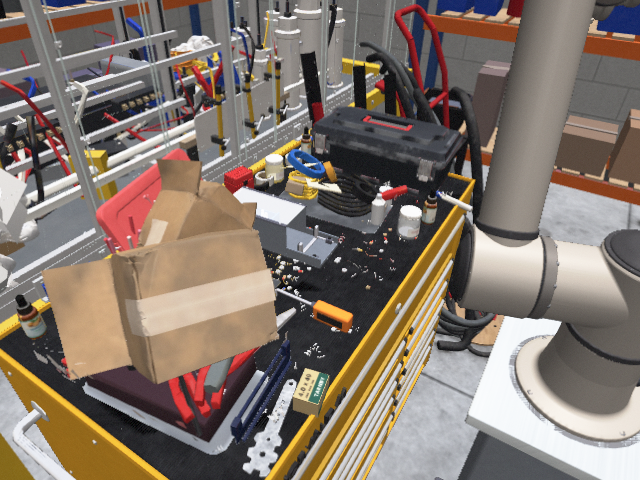

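Side view: the orange hook handle is at about (332,316) with its shank going to (278,292). The grey bay's open part is at about (310,242), with its covered part at (270,215).

```bash
python3 - <<'E'
from h import *
im=cv2.imread("pics/side0.png");d=np.load("pics/side00.npy") if 0 else np.load("pics/side0.npy")
cv2.imwrite("pics/crop1.png",cv2.resize(im[180:340,215:375],None,fx=3.7,fy=3.7,interpolation=cv2.INTER_CUBIC))
P=pose("side")
for u,v in[(332,312),(320,306),(345,316),(285,294),(310,245),(270,215),(318,250),(303,232),(410,220),(430,205),(312,390)]:
    print(u,v,d[v,u],atd(P,u,v,d[v,u]).round(3))
E
```

```text
332 312 0.8757085 [0.44  0.113 0.035]
320 306 0.88854945 [0.468 0.112 0.035]
345 316 0.866635 [0.413 0.109 0.036]
285 294 0.9287925 [0.552 0.113 0.025]
310 245 0.0 [0.153 0.661 0.673]
270 215 1.0449064 [ 0.691 -0.028  0.09 ]
318 250 1.0714827 [ 0.581 -0.065  0.011]
303 232 1.1308914 [ 0.651 -0.108  0.01 ]
410 220 1.0957413 [ 0.424 -0.236  0.058]
430 205 1.1501604 [ 0.407 -0.327  0.059]
312 390 0.7343302 [0.38  0.282 0.035]
```

View pics/crop1.png

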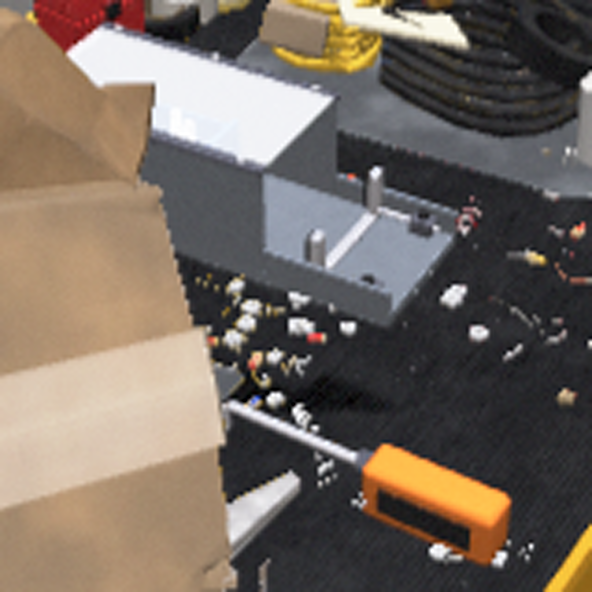

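The hook handle's top centre is near (0.44, 0.113, 0.035) and the bay's open floor near (0.6, -0.08). Those heights fit, so I'm moving the wrist camera over the scene.

```bash
python3 - <<'E'
from h import *
print(np.array(optics.camera_model("wrist")["tool_from_camera"]).round(3), optics.camera_model("wrist")["K"][0][0])
for p in([0.50,0.0,0.36],[0.5,0.02,0.33],[0.48,0,0.3]):
    try: r.reach(p,[1,0,0,0]);break
    except r.PlanningError as e: print(e)
r.hold(.3)
st=r.read_state();im,d=optics.get_image("wrist")
cv2.imwrite("pics/w1.png",im[:,:,::-1]);np.savez("pics/w1.npz",d=d,p=st["eef_pos"],q=st["eef_rot"])
print(st["time_s"],st["eef_pos"],st["joint_positions"])
E
```

```text
[[ 0.    -0.965 -0.261  0.065]
 [ 1.     0.     0.     0.   ]
 [-0.    -0.261  0.965 -0.152]
 [ 0.     0.     0.     1.   ]] 397.3018278904445
2.4167 [ 4.99998760e-01 -3.98031394e-04  3.59894255e-01] [-1.54177826e-01  2.25753754e-01  1.31312185e+00 -2.99389664e-05
  1.60293464e+00  1.41728817e+00]
```

View pics/w1.png

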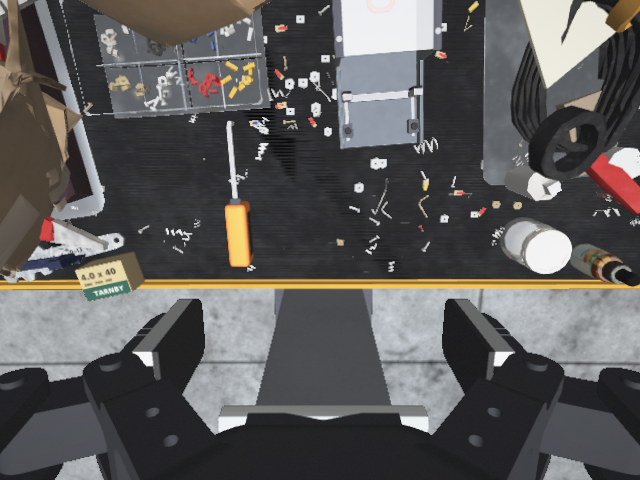

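Wrist view: the hook handle is at (238,235) and its tip at (230,123). The open part of the bay is at (380,100), with posts at about (347,95) and (415,92), and the loop shows faintly red at (380,3). I'll move ahead over the cover for a second picture.

```bash
python3 - <<'E'
from h import *
r.reach([0.63,-0.03,0.33],[1,0,0,0])
r.hold(.3)
st=r.read_state();im,d=optics.get_image("wrist")
cv2.imwrite("pics/w2.png",im[:,:,::-1]);np.savez("pics/w2.npz",d=d,p=st["eef_pos"],q=st["eef_rot"])
print(st["time_s"],st["eef_pos"])
cv2.imwrite("pics/w2c.png",cv2.resize(im[0:200,220:460,::-1],None,fx=3,fy=3,interpolation=cv2.INTER_CUBIC))
im=cv2.imread("pics/w1.png");cv2.imwrite("pics/w1c.png",cv2.resize(im[110:280,190:290],None,fx=3.5,fy=3.5,interpolation=cv2.INTER_CUBIC))
E
```

```text
3.375 [ 0.62952563 -0.02970599  0.33134607]
```

View pics/w2c.png

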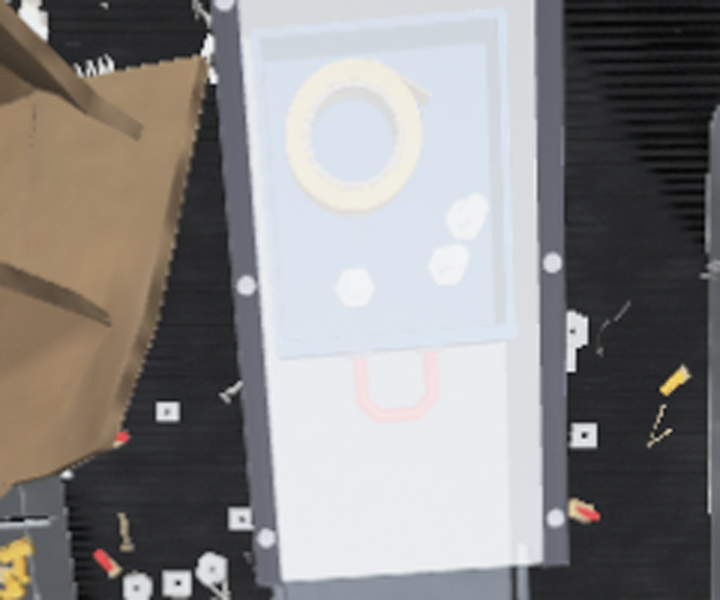

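View pics/w1c.png

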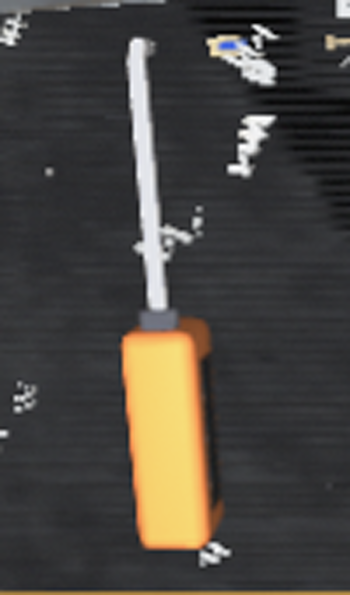

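Hook crop: handle top corners at (123,337), (190,333), (210,547) and (140,548). Shank end at (138,42). Cover crop: loop legs at about (361,380) and (431,375), front bar at (399,415), and cover front corners at (260,583) and (567,565).

```bash
python3 - <<'E'
from h import *
def L(n):
    z=np.load(f"pics/{n}.npz");return pose("wrist",dict(eef_pos=z["p"],eef_rot=z["q"])),z["d"]
P,d=L("w1")
def A(x,y,z): 
    p=atz(P,190+x/3.5,110+y/3.5,z);print((x,y),p.round(4),atd(P,190+x/3.5,110+y/3.5,d[int(110+y/3.5),int(190+x/3.5)]).round(4));return p
print("handle");c=[A(*q,.036) for q in[(123,337),(190,333),(210,547),(140,548)]]
A(165,440,.036)
print("shank");A(157,305,.029);A(138,42,.029)
P1=P
print("posts/bay from w1, z .046, .028")
for u,v,z in[(347,95,.046),(415,92,.046),(340,149,.028),(422,143,.028)]: print(u,v,atz(P,u,v,z).round(4))
P,d=L("w2")
def B(n,x,y,z): print(n,atz(P,220+x/3,y/3,z).round(4),atd(P,220+x/3,y/3,d[int(y/3),int(220+x/3)]).round(4))
for q in[("legL",361,380,.038),("legR",431,375,.038),("bar",399,415,.038),("barL",375,415,.038),("barR",420,412,.038),("faceL",280,352,.05),("faceR",516,333,.05),("covFL",260,583,.09),("covFR",567,565,.09),("covBL",217,0,.09),("covBR",562,0,.09),("s1",246,286,.09),("s2",552,263,.09),("s3",266,538,.09),("s4",555,518,.09)]: B(*q)
E
```

```text
handle
(123, 337) [0.4777 0.1174 0.036 ] [0.4773 0.118  0.0338]
(190, 333) [0.4791 0.0942 0.036 ] [0.4784 0.095  0.032 ]
(210, 547) [0.4009 0.0911 0.036 ] [0.389  0.0977 0.0016]
(140, 548) [0.4006 0.1163 0.036 ] [0.3886 0.1248 0.0014]
(165, 440) [0.4408 0.105  0.036 ] [0.4416 0.1044 0.0391]
shank
(157, 305) [0.4877 0.1066 0.029 ] [0.4878 0.1064 0.0298]
(138, 42) [0.5755 0.1076 0.029 ] [0.5756 0.1086 0.0247]
posts/bay from w1, z .046, .028
347 95 [ 0.6037 -0.0276  0.046 ]
415 92 [ 0.6066 -0.1022  0.046 ]
340 149 [ 0.5451 -0.0213  0.028 ]
422 143 [ 0.5518 -0.118   0.028 ]
legL [ 0.7002 -0.0491  0.038 ] [ 0.6996 -0.0469  0.0899]
legR [ 0.702  -0.0741  0.038 ] [ 0.7011 -0.0689  0.0906]
bar [ 0.6881 -0.063   0.038 ] [ 0.6889 -0.0592  0.0893]
barL [ 0.6881 -0.0543  0.038 ] [ 0.6889 -0.0515  0.0889]
barR [ 0.6892 -0.0705  0.038 ] [ 0.6898 -0.0657  0.0906]
faceL [ 0.7094 -0.0203  0.05  ] [ 0.708  -0.0212  0.0902]
faceR [ 0.7156 -0.1019  0.05  ] [ 0.7136 -0.0952  0.0905]
covFL [ 0.635  -0.0142  0.09  ] [ 0.6347 -0.0141  0.0886]
covFR [ 0.6409 -0.1155  0.09  ] [ 6.286e-01 -1.351e-01 -1.000e-04]
covBL [ 0.8056 -0.0034  0.09  ] [ 0.8042 -0.0038  0.0947]
covBR [ 0.8055 -0.1041  0.09  ] [ 0.8305 -0.1208  0.0011]
s1 [ 0.7275 -0.0108  0.09  ] [ 0.7273 -0.0109  0.0922]
s2 [ 0.7341 -0.1053  0.09  ] [ 0.7337 -0.1046  0.0941]
s3 [ 0.6498 -0.0163  0.09  ] [ 0.6503 -0.0164  0.094 ]
s4 [ 0.6563 -0.1107  0.09  ] [ 0.6566 -0.11    0.0936]
```

Bay yaw comes out at 0.07, and the loop hole is at about (0.7015, -0.0612), 64 mm in under the cover, which fits the given range. The hook is at (0.439, 0.105) with yaw 0.022, and its handle measures 78 x 24 mm, as it should. Now I'll grasp it and lift.

```bash
cat >> h.py <<'E'
BY=0.070; BO=np.array([0.7178,-0.0592])
bx=np.array([np.cos(BY),np.sin(BY)]); by=np.array([-np.sin(BY),np.cos(BY)])
def Q(yaw): return (Ro.from_euler("z",yaw)*Ro.from_quat([1,0,0,0])).as_quat()
GX=-0.012; GZ=0.034   # TCP in hook frame
def tcp_for_tip(xy,z,yaw=BY):  # hook tip (lowest point) -> TCP
    u=np.array([np.cos(yaw),np.sin(yaw)]);p=np.array(xy)+u*(GX-0.135);return [p[0],p[1],z-0.006+GZ]
E
python3 - <<'E'
from h import *
y=0.022;u=np.array([np.cos(y),np.sin(y)]);g=np.array([.4393,.1048])+GX*u
r.reach([*g,.12],Q(y))
print(r.move_straight([*g,GZ],speed=.1,max_force=8))
command_gripper(0.02,force=80); s=r.read_state();print(s["grip_width"],s["grip_force"],s["eef_pos"],s["contact_force"],s["time_s"])
r.move_straight([*g,.14],speed=.15)
r.reach(tcp_for_tip(BO+bx*-.14,.11),Q(BY)); r.hold(.3)
s=r.read_state();print(s["grip_width"],s["grip_force"],s["eef_pos"],s["contact_force"],s["time_s"])
im,d=optics.get_image("side");np.save("pics/s2.npy",d)
cv2.imwrite("pics/s2.png",cv2.resize(im[150:310,215:395,::-1],None,fx=3.7,fy=3.7,interpolation=cv2.INTER_CUBIC))
E
```

```text
False
0.02006481290590457 0.0 [0.42730867 0.10454677 0.03400787] [0.23921359 0.41496815 0.77001578] 6.2917
0.020081999544678826 0.0 [ 0.43163073 -0.0782668   0.13803354] [-0.84378734 -0.35735874  0.87093511] 8.2167
```

View pics/s2.png

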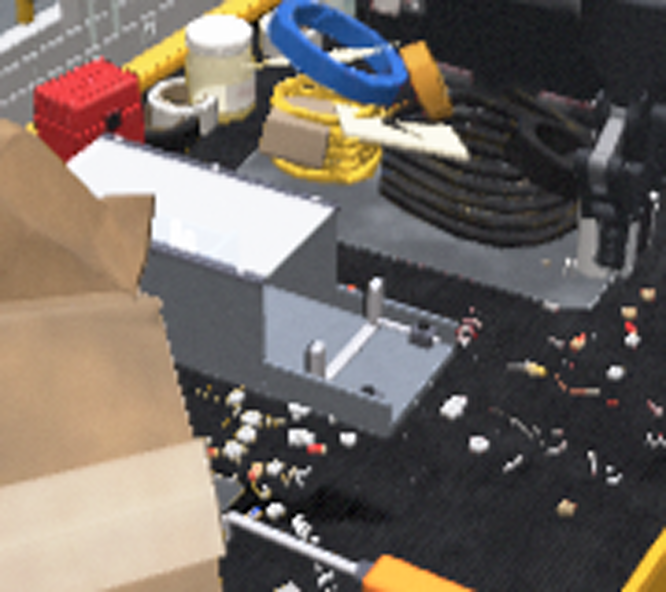

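The grip closed freely to 20 mm, and this picture shows the hook still on the mat, with its handle joint at (365,570), the same place as before. I'll go back and close in stages, reading the numbers.

```bash
python3 - <<'E'
from h import *
print("tip",r.tip_extent)
y=0.022;u=np.array([np.cos(y),np.sin(y)]);g=np.array([.4393,.1048])+GX*u
command_gripper(0.085)
r.reach([*g,.12],Q(y))
r.hold(.2);st=r.read_state();im,d=optics.get_image("wrist")
P=pose("wrist",st)
hsv=cv2.cvtColor(im,cv2.COLOR_RGB2HSV);m=((hsv[...,0]>8)&(hsv[...,0]<22)&(hsv[...,1]>150)&(hsv[...,2]>150)).astype(np.uint8)
n,l,s,c=cv2.connectedComponentsWithStats(m);k=1+np.argmax(s[1:,4]);print(s[k])
vs,us=np.where((l==k)&(d>0));X=np.array([atd(P,a,b,d[b,a]) for a,b in zip(us[::7],vs[::7])]);T=X[X[:,2]>.03]
print(len(T),T.min(0),T.max(0),T.mean(0))
r.move_straight([*g,.03],speed=.1,max_force=8)
for w in(.05,.035,.028,.022,.01):
    command_gripper(w,force=80);s=r.read_state();print(w,s["grip_width"],s["grip_force"],s["contact_force"].round(2),s["torque"].round(2),s["time_s"])
    if s["grip_force"]>5: break
print(s["eef_pos"])
im,d=optics.get_image("wrist");cv2.imwrite("pics/w3.png",im[:,:,::-1])
E
```

```text
tip 0.025
[ 202  302  242   14 1844]
1 [0.42956269 0.14548427 0.14216088] [0.42956269 0.14548427 0.14216088] [0.42956269 0.14548427 0.14216088]
0.05 0.04980263677304671 0.0 [ 0.82 -0.87  0.42] [-0.03 -0.01  0.04] 11.425
0.035 0.03474727902204208 0.0 [ 0.2  -0.03 -0.47] [-0.03  0.07  0.02] 11.725
0.028 0.028069725084758086 0.0 [-0.7  -0.36 -0.62] [ 0.01  0.03 -0.01] 11.9667
0.022 0.02232857108859564 0.0 [ 0.02  0.18 -0.52] [ 0.04 -0.01 -0.02] 12.2
0.01 0.010195468539196168 0.0 [-0.72 -1.11 -0.6 ] [0.02 0.03 0.06] 12.475
[0.42730898 0.10454999 0.03      ]
```

View pics/w3.png

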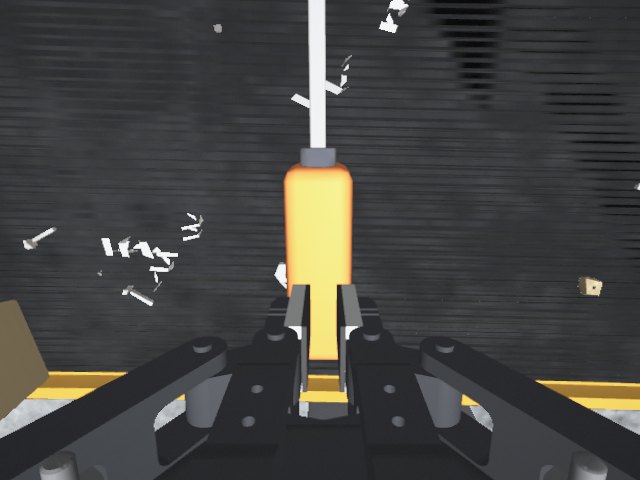

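The picture shows the fingers (front edges at about (297,285) and (348,285)) above the handle and closed to 10 mm without contact. They don't reach as low as expected, so I'll measure the real fingertip reach in tool coordinates with wrist depth.

```bash
python3 - <<'E'
from h import *
T=np.array(optics.camera_model("wrist")["tool_from_camera"]);m=optics.camera_model("wrist")
def prof(tag):
    im,d=optics.get_image("wrist");print(tag)
    pts=[]
    for v in range(180,470,2):
        for u in range(150,500,2):
            if d[v,u]>0:
                p=T[:3,:3]@(ray(m,u,v)*d[v,u])+T[:3,3]
                if abs(p[0])<.03 and abs(p[1])<.07 and p[2]<.045: pts.append((*p,u,v))
    a=np.array(pts);o=np.argsort(-a[:,2])[:400:50];print(a[o].round(3));return im
command_gripper(.085)
y=0.022;u=np.array([np.cos(y),np.sin(y)]);g=np.array([.4393,.1048])+GX*u
r.move_straight([*g,.12],speed=.2);r.hold(.2)
prof("open")
command_gripper(.026);prof("26")
s=r.read_state();print(s["time_s"],s["eef_pos"])
# fk vs side depth of gripper
im,d=optics.get_image("side");P=pose("side")
X=np.array([[*atd(P,a,b,d[b,a]),a,b] for b in range(150,400,2) for a in range(200,480,2) if d[b,a]>0])
k=(abs(X[:,0]-g[0])<.04)&(abs(X[:,1]-g[1])<.06)&(X[:,2]>.045)&(X[:,2]<.3);X=X[k];print(X[np.argsort(X[:,2])[:60:8]].round(3))
E
```

```text
open
[[-5.00e-03 -4.20e-02 -2.20e-02  2.04e+02  3.32e+02]
 [ 0.00e+00 -4.20e-02 -2.50e-02  2.02e+02  3.24e+02]
 [-3.00e-03 -4.20e-02 -2.60e-02  2.02e+02  3.34e+02]
 [ 0.00e+00 -4.20e-02 -2.80e-02  2.00e+02  3.28e+02]
 [-9.00e-03  4.30e-02 -2.90e-02  4.46e+02  3.54e+02]
 [ 4.00e-03  4.30e-02 -3.00e-02  4.50e+02  3.20e+02]
 [ 5.00e-03  4.30e-02 -3.10e-02  4.52e+02  3.20e+02]
 [-5.00e-03  4.30e-02 -3.20e-02  4.50e+02  3.48e+02]]
26
[[ 8.00e-03  1.40e-02 -1.10e-02  3.58e+02  2.88e+02]
 [ 1.00e-03  1.40e-02 -1.50e-02  3.58e+02  3.10e+02]
 [ 1.10e-02  1.60e-02 -1.70e-02  3.66e+02  2.88e+02]
 [ 1.10e-02  1.80e-02 -2.00e-02  3.72e+02  2.90e+02]
 [ 6.00e-03  1.40e-02 -2.10e-02  3.60e+02  3.04e+02]
 [ 1.10e-02 -1.30e-02 -2.30e-02  2.84e+02  2.94e+02]
 [ 1.10e-02 -1.40e-02 -2.50e-02  2.82e+02  2.96e+02]
 [-9.00e-03 -1.30e-02 -2.60e-02  2.86e+02  3.50e+02]]
14.7417 [0.42730979 0.10454478 0.12002769]
[[4.62e-01 1.52e-01 4.50e-02 3.12e+02 3.16e+02]
 [4.20e-01 9.10e-02 1.36e-01 3.50e+02 2.70e+02]
 [4.23e-01 1.31e-01 1.41e-01 3.38e+02 2.80e+02]
 [4.23e-01 1.30e-01 1.45e-01 3.38e+02 2.78e+02]
 [4.25e-01 9.00e-02 1.48e-01 3.48e+02 2.64e+02]
 [4.19e-01 8.60e-02 1.52e-01 3.52e+02 2.62e+02]
 [4.19e-01 1.24e-01 1.56e-01 3.42e+02 2.72e+02]
 [4.35e-01 1.32e-01 1.59e-01 3.32e+02 2.70e+02]]
```

Both cameras agree that the fingertips end about 11 mm behind the reported TCP at 26 mm opening, not 25 mm ahead of it. The stated tip extent is about 36 mm off along z, while x and y are fine. I'll correct the grasp height and regrasp under a force guard.

```bash
sed -i 's/^GX=-0.012; GZ=0.034/GX=-0.012; GZ=-0.001/' h.py; python3 - <<'E'
from h import *
y=0.022;u=np.array([np.cos(y),np.sin(y)]);g=np.array([.4393,.1048])+GX*u
command_gripper(.07)
print(r.move_straight([*g,GZ],speed=.08,max_force=8))
command_gripper(.035);s=r.read_state();print(s["contact_force"].round(2))
command_gripper(0.015,force=90); s=r.read_state();print(s["grip_width"],s["grip_force"],s["eef_pos"],s["contact_force"].round(2),s["time_s"])
if s["grip_force"]>5:
    r.move_straight([*g,.12],speed=.12)
    r.reach(tcp_for_tip(BO+bx*-.14,.11),Q(BY)); r.hold(.3)
    s=r.read_state();print(s["grip_width"],s["grip_force"],s["eef_pos"],s["contact_force"],s["time_s"])
    im,d=optics.get_image("side");np.save("pics/s3.npy",d)
    cv2.imwrite("pics/s3.png",cv2.resize(im[150:310,215:395,::-1],None,fx=3.7,fy=3.7,interpolation=cv2.INTER_CUBIC))
E
```

```text
False
[-0.2  -0.16 -0.9 ]
0.024571553924554013 88.72132301330566 [ 0.42738754  0.10459594 -0.00064386] [-1.39  0.46  4.75] 17.6167
0.024450216242903153 88.20043087005615 [ 0.43164443 -0.07830079  0.103104  ] [ 0.564751    1.19917799 -1.91865082] 19.8417
```

View pics/s3.png

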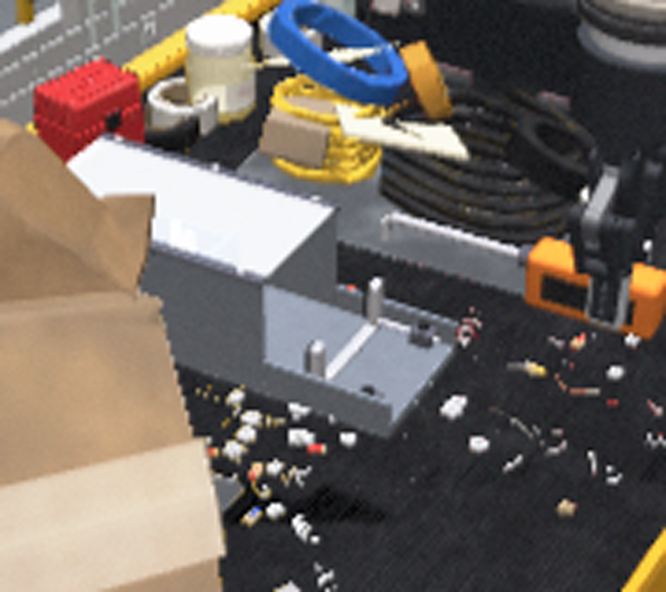

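The hook is held level, with its tip bottom at crop (388,236). I'll check that against the predicted tip, then insert it under the cover and lower it, guarded.

```bash
python3 - <<'E'
from h import *
import sys
P=pose("side");d=np.load("pics/s3.npy")
e=BO+bx*-.14;p=atz(P,215+388.5/3.7-.5,150+236.5/3.7-.5,.11);print("exp",e,"seen",p,[atd(P,a,b,d[b,a]).round(3) for a,b in((320,213),(320,212),(330,212))])
if np.hypot(*(p[:2]-e))>.008: sys.exit("check")
L=lambda x,z:tcp_for_tip(BO+bx*x+by*-.001,z)
print(r.move_straight(L(-.14,.058),speed=.1,max_force=6))
print(r.move_straight(L(-.0155,.057),speed=.08,max_force=5)); r.hold(.3)
s=r.read_state();print(s["eef_pos"],L(-.0155,.057),s["contact_force"].round(2))
print(r.move_straight(L(-.0155,.026),speed=.04,max_force=4)); r.hold(.2)
s=r.read_state();print(s["eef_pos"],L(-.0155,.026),s["contact_force"].round(2),s["torque"].round(2),s["time_s"])
E
```

```text
exp [ 0.57814286 -0.068992  ] seen [ 0.5835675  -0.07173443  0.11      ] [array([ 0.665, -0.212,  0.004]), array([ 0.668, -0.218,  0.002]), array([ 0.553, -0.065,  0.129])]
False
False
[ 0.55570766 -0.07158995  0.05008298] [np.float64(0.5557679053061795), np.float64(-0.07156326369260237), 0.05] [ 0.18  0.2  -1.63]
False
[ 0.55595635 -0.07159734  0.01929522] [np.float64(0.5557679053061795), np.float64(-0.07156326369260237), 0.018999999999999996] [-0.07 -0.1  -1.99] [ 0.02  0.04 -0.05] 23.6917
```

No contact so far, so the tip should be in the hole. I'll pull gently and read the force.

```bash
python3 - <<'E'
from h import *
b=r.read_state()["contact_force"]
L=lambda x,z:tcp_for_tip(BO+bx*x+by*-.001,z)
for x in(-.020,-.025,-.030,-.035):
    h=r.move_straight(L(x,.026),speed=.02,max_force=11);s=r.read_state();f=s["contact_force"]-b
    print(x,h,f.round(2),(f[:2]@bx).round(2),s["eef_pos"],s["time_s"])
    if h: break
E
```

```text
-0.02 False [-0.1   0.41  0.04] -0.07 [ 0.55111243 -0.07188973  0.01904157] 24.0667
-0.025 False [ 1.66  0.92 -0.43] 1.72 [ 0.54649608 -0.07226711  0.0191115 ] 24.4667
-0.03 False [3.34 0.34 0.89] 3.35 [ 0.54130596 -0.07262431  0.01909835] 24.8667
-0.035 False [2.7  0.11 0.35] 2.7 [ 0.53616879 -0.07294129  0.01904002] 25.2667
```

The drawer is following with about 3 N of drag. I'll pull slowly on to the stop.

```bash
python3 - <<'E'
from h import *
L=lambda x,z:tcp_for_tip(BO+bx*x+by*-.001,z)
h=r.move_straight(L(-.135,.026),speed=.02,max_force=5)
for i in range(4):
    s=r.read_state();e=s["eef_pos"][:2]
    tipx=(e-BO)@bx+.147;print(h,s["contact_force"].round(2),s["contact_force"][:2]@bx,"tip bay x",tipx,s["eef_pos"],s["torque"].round(2),s["time_s"]);r.hold(.1)
E
```

```text
True [ 1.74 -0.05 -1.35] 1.7324789102076266 tip bay x -0.12464662945109553 [ 0.44690347 -0.07940974  0.01897467] [ 0.02 -0.32 -0.11] 29.15
True [ 0.72  0.08 -1.3 ] 0.7272944631842999 tip bay x -0.12451072643374753 [ 0.44704144 -0.07943449  0.01887777] [ 0.02 -0.26 -0.01] 29.25
True [-0.32 -0.06 -0.83] -0.3232457255016133 tip bay x -0.12440865771992829 [ 0.4471444  -0.07944358  0.01883768] [-0.01 -0.04 -0.  ] 29.35
True [-0.51 -0.71 -1.6 ] -0.5602542231345089 tip bay x -0.12429526406540933 [ 0.44725813 -0.07944446  0.01881446] [0.02 0.02 0.03] 29.45
```

Contact came at tip bay x -0.1246, which puts the drawer face at about -0.108, where the posts should be. Next I'll build up a firm pull in small steps and hold it.

```bash
python3 - <<'E'
from h import *
L=lambda x,z:tcp_for_tip(BO+bx*x+by*-.001,z)
x=-.1243;b=-.3
for i in range(20):
    x-=.0005
    r.move_straight(L(x,.026),speed=.01)
    F=[]
    for _ in range(4): F.append(r.read_state()["contact_force"][:2]@bx); r.hold(.03)
    f=np.mean(F)-b;s=r.read_state();print(round(x,4),f.round(2),((s["eef_pos"][:2]-BO)@bx+.147).round(5),s["time_s"])
    if f>9.5: break
r.hold(.4)
F=[]
for _ in range(5): F.append(r.read_state()["contact_force"]); r.hold(.02)
print(np.mean(F,0).round(2))
im,d=optics.get_image("side");cv2.imwrite("pics/s4.png",cv2.resize(im[150:310,215:395,::-1],None,fx=3.7,fy=3.7,interpolation=cv2.INTER_CUBIC))
E
```

```text
-0.1248 2.36 -0.12456 29.975
-0.1253 5.59 -0.12479 30.3583
-0.1258 7.04 -0.12485 30.7417
-0.1263 8.35 -0.12489 31.125
-0.1268 9.84 -0.12495 31.5083
[ 9.66  1.15 -4.92]
```

The pull held steady at about 9.7 N against a rigid stop, with roughly 3 N of that going to drag. I'll unhook and put the hook back where it was.

```bash
python3 - <<'E'
from h import *
L=lambda x,z:tcp_for_tip(BO+bx*x+by*-.001,z)
r.move_straight(L(-.1180,.026),speed=.02); r.hold(.2)
s=r.read_state();print("free",s["contact_force"].round(2))
print(r.move_straight(L(-.1180,.070),speed=.05,max_force=5))
r.move_straight(L(-.1180,.13),speed=.12)
y=0.022;u=np.array([np.cos(y),np.sin(y)]);g=np.array([.4393,.1048])+GX*u
r.reach([*g,.10],Q(y))
r.move_straight([*g,.015],speed=.1); r.hold(.2)
print(r.move_straight([*g,-.002],speed=.02,max_force=4))
s=r.read_state();print(s["eef_pos"],s["contact_force"].round(2))
command_gripper(.04);command_gripper(.075);r.move_straight([*g,.13],speed=.12)
r.reach([.5,0,.33],[1,0,0,0]);r.hold(.3)
s=r.read_state();print(s["time_s"],s["eef_pos"])
im,d=optics.get_image("wrist");np.savez("pics/w5.npz",d=d,p=s["eef_pos"],q=s["eef_rot"])
cv2.imwrite("pics/w5.png",cv2.resize(im[0:290,180:470,::-1],None,fx=2.06,fy=2.06,interpolation=cv2.INTER_CUBIC))
E
```

```text
free [-1.02 -0.66 -1.55]
False
True
[ 0.42709378  0.10452037 -0.00064469] [-0.26 -0.83  6.03]
40.4417 [4.99721930e-01 4.69205016e-04 3.29232931e-01]
```

View pics/w5.png

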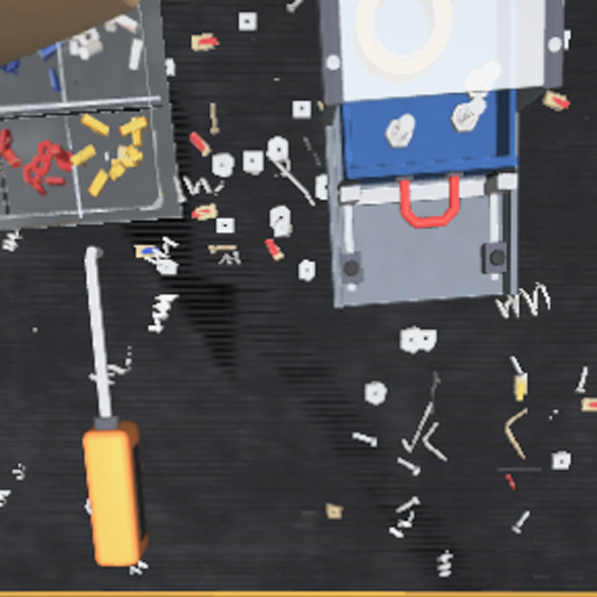

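The drawer front lies against both posts, at (350,185) and (505,180), with the loop free at (430,205). The hook stands upright on the mat at (115,495), well clear.

```bash
python3 -c "
from h import *
print(r.finish_job())"
```

```text
the job is handed in; nothing more can be done
None
```

I handed the job in at about 40 s: the drawer was pulled to the stop with about 10 N and looked flush against both posts, and the hook was back standing on its handle on the mat (`finish_job()` returned no verdict; the first grasp missed because the fingertips end about 36 mm short of the stated reach).

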